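Rinse the sampler probe

TASK

Push the small lift lever on the sampler head fully down so that the probe dips into its rinse cup, and only then press the wide spring-return paddle of the rinse valve half way down with the fingertips, so that it is level with the tops of the two index posts beside it. Keep it there for two seconds and finish while still holding it level, with the probe still down. Leave the round purge button alone and do not shove the vial rack, reagent bottle or jar about.

Things in the scene. Friction and masses are not known exactly. Their poses are not given: they have to be found in the camera images.
- sampler: Fixed sampler: aluminium base 170 x 180 x 14 mm, white column and head (top 196 mm above bench). Origin on the bench; +x to its back, front (-x) roughly to the robot. A shaft parallel to its y crosses the head at x 40, z 175 mm: the lift lever sits on it at y -62 mm, the white probe arm (115 mm long, steel needle at its end) at y +60 mm, over a white cup 54 mm wide, rim 89 mm high.
- lift_tab (a point): Centre of the upper face of the lift lever's grey thumb tab (32 mm along the lever, 26 mm wide, 8 mm thick), 71 mm from the shaft axis; the lever points to the sampler's -x. Moves with the tab; its axes equal the sampler's when joint lift is 0 and turn with the lever. About 213 mm above the bench when up, 168 mm when fully down.
- lift (a joint): Lift lever with probe arm, rad about the shaft: 0 = fully up (lever 0.50 rad above level), 0.65 = fully down at the stop (lever 0.15 rad below level, probe arm level, needle in the cup). Starts between 0 and 0.15. A friction hinge: about 2 to 3 N down on the tab moves it, and it stays where it is left.
- valve: Fixed rinse valve: aluminium base 200 x 130 x 14 mm, two grey cheeks (tops 108 mm above bench) with the paddle hinged between them. Origin on the bench; +x to its back, the paddle points to its -x, roughly to the robot. Hinge axis parallel to its y at x 50, z 85 mm. Two steel index posts, 10 mm thick, at x -40, y +50 and -50 mm, tops 92 mm above the bench.
- paddle_pad (a point): Centre of the upper face of the paddle's grey pad (56 mm along the paddle, 66 mm wide, 14 mm thick), 90 mm from the hinge axis. Moves with the pad; its axes equal the valve's when joint paddle is 0 and turn with it. About 118 mm above the bench at rest (free end tilted up 0.30 rad), 92 mm half way (level), 65 mm fully down.
- paddle (a joint): Rinse paddle, rad: 0 = at rest (free end 0.30 rad above level), 0.30 = half way, level with the post tops, 0.60 = fully down. A spring drives it back to 0; pushing down at the pad's centre takes about 4 N to start, about 8 N at half way and about 12 N fully down.
- purge (a joint): Round grey push button (32 mm across, travel 6 mm, on a grey housing) standing alone on the bench between the two machines, m: 0 = up. Not to be pressed.
- vial_rack: White block 120 x 56 x 30 mm with eight amber vials, 70 mm high in all, between the machines; origin under its centre. Bystander.
- reagent_bottle: Amber bottle, 68 mm wide, 170 mm high, at the robot's left; origin under its centre. Bystander.
- jar: White jar, 64 mm wide, 80 mm high, at the robot's right; origin under its centre. Bystander.
Not all that is in view belongs to the job. Leave any green or yellow look-alike of the sampler alone.

How it is judged (in metres and radians):
On the way, in this order (a step that is already met when the one before it is completed fails the run):
1. the lift lever is fully down, the probe in its cup (value of joint lift above 0.56 rad), for 0.2 s.
2. the paddle is held level by the fingers for two seconds (value of joint lift above 0.56 rad and value of joint paddle between 0.21 and 0.39 rad and contact force between the fingers and paddle above 2.5 N), for 2 s.
At the end, for the whole second after the job is handed in: The lift lever is within 0.09 rad of its lower stop, and the gripper's fingers hold the paddle still at 0.30 +/- 0.09 rad (half way, level within about 8 mm at the pad) pressing on it with more than 2.5 N (all of step 2 and velocity of joint paddle between -0.1 and 0.1 rad/s); the arm keeps its last pose, push and grip.
It fails at once if the paddle is pressed before the probe is down (value of joint paddle above 0.12 rad and value of joint lift below 0.5 rad).
It fails at once if the purge button is pressed (value of joint purge above 0.003 m).
It fails at once if a bystander is shoved or knocked over (distance of any of vial_rack, reagent_bottle, jar from where it was at the start of the episode above 0.03 m).
It also fails if it takes over 48 s, if anything falls off the work surface, if the arm or the gripper's body presses on something with over 40 N, if the wrist force passes 120 N, or if a joint passes its speed limit or range.

ROBOT

A 6-joint arm with a two-finger parallel gripper is mounted at the origin on the work surface. World frame = base frame: x ahead of the robot, y to its left, z up, the work surface at z = 0. Lengths are in mm, angles in rad, forces in N, time in s.
With the tool pointing down it reaches from about 300 to 1000 mm from the base axis. Payload 5.1 kg.
Tool frame: the origin (TCP) lies on the mounting face of the last link; the fingertips stand 190 mm ahead of it and the grasp point (between the pads) lies 171 mm ahead of it (tips_ahead is the distance from the TCP to the fingertips, in mm); z points along the fingers, y is the line along which they close (so a half turn about z gives the same grasp; the last joint's range is limited). The gripper opens to 95 mm and grips with 3 to 60 N. Pads are 20 mm wide; open, the fingers measure 119 mm over their backs; the gripper's body (75 mm by 180 mm) begins 59 mm behind the grasp point.
Start: joints at [-1.213, 0.124, 1.65, -0, 1.367, -0.083], TCP at [277.299, -587.87, 404.756] pointing down, gripper open.
Joint ranges: [-2.61, 2.61], [-1.02, 2.33], [0.03, 2.71], [-1.35, 4.49], [0.32, 2.68], [-2.91, 2.91]. Speed limits (rad/s): [2.57, 2.57, 3.14, 3.14, 3.14, 3.14].

INTERFACE

Orientations are given as [roll, pitch, yaw] about the fixed x, y, z axes, in that order (R = Rz(yaw) Ry(pitch) Rx(roll)).
In Python, from cell import * gives the robot as it stands.
- The arm moves only by the tool move_arm, never from a script. Its argument "moves" is a list of rows, each a list of 7 numbers: the shift along the world's x, y, z scaled (see below), then the turn, a rotation vector about the world's x, y, z scaled (see below), then the opening, from 0 (shut) to 1 (fully open). In form: [[x, y, z, wx, wy, wz, hand], ...]. A call has 1 to 10 rows; each row shifts and turns the commanded pose from where the row before left it; what a row does not reach is not made up. The controller multiplies each number of a shift by 0.25 m and each number of a turn by 90 degrees. A row lasts 1/8 s, in which the tool goes at most 62.5 mm and 10.7 degrees, less where a joint would pass 70% of its speed; a pose out of reach is approached as far as the arm can. A call with a number of a shift or a turn outside -1 to 1 is refused whole. A call with a gripper value outside its range is refused whole. The fingers move at their own pace and stop on an object; "grip_force" is the grip in N (left out, the last holds). Time passes only in rows, so rows that do not move let the fingers close. It gives the time, the measured TCP pose, the force, the opening and the grip force at its end, in the units of the state.
- observe(): the state, without advancing time (a new reading comes with each control period).
- capture(name): name is "side" or "top"; returns a dict with "color" (420x560x3 uint8, red, green, blue), "intrinsics" (3x3 intrinsics, pixels), "camera_from_world" (4x4, takes a point from world to camera coordinates). Camera axes: x right, y down, z forward; pixel columns grow to the right and rows downward; lengths in mm; the calibration is good to about 2 mm. A picture is of the moment at which its call begins. There is no depth.
- finish_job(): hands the job in; it is judged then, once.
Trained networks look in the newest picture that a camera, given by its name, has taken for a name from the list of things; names that differ only in an ending like _2 or _b are one class to them, and where a whole thing is asked for, a point or a joint stands for the part that bears it (a point fixed in the world has none). Each returns a list of dicts, best first, with "conf" (0 to 1); they miss things now and then, are a little off and sometimes report something else, mostly with a low value. They report only what shows in the picture. A call takes as long as a camera call. They do not tell look-alikes from the thing itself.
- find_in(camera, thing): "box" ([left, top, right, bottom] in pixels, round what is visible of it).
- regions_of(camera, thing): "pixels" (420x560 bool, what is visible of it) and "box" ([left, top, right, bottom] in pixels, round what is visible of it).
- spot_point(camera, thing): "at" ([column, row] in pixels: a listed point, or the origin of a listed thing).
The state is a dict: "time": time; "joints": joint angles; "dq": joint speeds; "effort": joint torques, N m; "tcp_pos": TCP position; "tool_rot": TCP orientation; "ft_force": force on the tool from outside, world axes, zero at the start; "wrist_torque": the same for the moment, N m; "grip_width": opening from 0.0 (shut) to 1.0 (fully open); "grip_force": force on a finger pad.
Only numpy, scipy, OpenCV 4.12 (cv2) and the standard library are available. Lean on these libraries where they do the work, as an engineer would, in place of code of your own. Each camera call takes 0.05 s, during which the arm holds its last target. There are 200 camera calls.

## Working session

There is one attempt and no reset: what is moved stays moved. The work goes in short steps, Python scripts to look and compute and a tool call to move; the robot and the scene stay as the last step left them, time stands still between calls to the robot, and variables do not carry over. Pictures are saved under pics/ and viewed, at most 10 in all, crops included, and the job is handed in when it is done.

Besides the shell and the picture viewer there is one more tool, called after "Request:" as a command line: name --pt "numbers of a row" for each row, then --argument value for the rest. move_arm: Moves the arm, as the interface text tells. Shifts and turns lie within -1 to 1; 1 stands for 0.25 m of shift or 90 degrees of turn. Its arguments: {"type":"object","properties":{"moves":{"type":"array","items":{"type":"array","items":{"type":"number"}}},"grip_force":{"type":"number"}},"required":["moves"]}

```bash
mkdir -p pics; cat > h.py <<'E'
from cell import *
import numpy as np, cv2
def snap(c,n):
    d=capture(c); cv2.imwrite(f'pics/{n}.png',d['color'][:,:,::-1]); return d
E
python3 - <<'E'
from h import *
import pickle
o=observe(); print({k:np.round(v,3).tolist() for k,v in o.items()})
D={}
for c in('side','top'):
    D[c]=snap(c,c+'0')
    print(c,D[c]['intrinsics'].tolist(),np.round(D[c]['camera_from_world'],3).tolist())
    for t in('sampler','valve','vial_rack','reagent_bottle','jar','purge','lift','paddle'):
        print(t,[(np.round(r['box']).tolist(),round(r['conf'],2)) for r in find_in(c,t)[:3]])
    for t in('sampler','valve','lift_tab','paddle_pad'):
        print(t,[(np.round(r['at'],1).tolist(),round(r['conf'],2)) for r in spot_point(c,t)[:3]])
pickle.dump(D,open('D.pkl','wb'))
a,b=D['side']['color'],D['top']['color']
cv2.imwrite('pics/both.png',cv2.resize(np.vstack([a,b]),(400,600))[:,:,::-1])
E
```

```text
{'time': 0.0, 'joints': [-1.213, 0.125, 1.652, -0.0, 1.367, -0.083], 'dq': [0.002, 0.002, -0.0, -0.002, 0.0, -0.001], 'effort': [-0.0, -41.761, -35.993, 0.077, 0.049, -0.0], 'tcp_pos': [277.208, -587.653, 403.498], 'tool_rot': [-3.14, -0.0, 0.441], 'ft_force': [0.041, 0.564, 0.05], 'wrist_torque': [-0.005, -0.011, 0.041], 'grip_force': 0.0, 'grip_width': 1.001}
side [[499.5873733284631, 0.0, 286.4033890146419], [0.0, 499.5873733284631, 216.26154145209216], [0.0, 0.0, 1.0]] [[0.998, -0.068, -0.015, -496.451], [-0.06, -0.733, -0.677, 138.384], [0.035, 0.677, -0.735, 1333.94], [0.0, 0.0, 0.0, 1.0]]
sampler [([170.0, 274.0, 260.0, 398.0], 0.85), ([281.0, 261.0, 370.0, 382.0], 0.7)]
valve [([285.0, 154.0, 363.0, 209.0], 0.56)]
vial_rack [([300.0, 231.0, 345.0, 263.0], 0.85)]
reagent_bottle [([267.0, 104.0, 293.0, 154.0], 0.67)]
jar [([309.0, 386.0, 340.0, 420.0], 0.93)]
purge [([254.0, 245.0, 263.0, 257.0], 0.56)]
lift [([166.0, 272.0, 240.0, 341.0], 0.89), ([191.0, 119.0, 248.0, 178.0], 0.61), ([283.0, 255.0, 360.0, 325.0], 0.55)]
paddle [([302.0, 157.0, 344.0, 174.0], 0.76), ([278.0, 25
[... 546 characters left out ...]
7.0, 151.0, 417.0, 234.0], 0.59)]
valve [([156.0, 132.0, 208.0, 219.0], 0.58)]
vial_rack [([256.0, 164.0, 279.0, 212.0], 0.59)]
reagent_bottle [([68.0, 210.0, 117.0, 237.0], 0.79)]
jar [([415.0, 189.0, 446.0, 215.0], 0.58), ([263.0, 244.0, 277.0, 252.0], 0.15)]
purge [([263.0, 242.0, 274.0, 254.0], 0.45)]
lift [([359.0, 263.0, 429.0, 335.0], 0.7), ([143.0, 260.0, 212.0, 315.0], 0.68), ([343.0, 158.0, 414.0, 229.0], 0.57)]
paddle [([161.0, 148.0, 188.0, 197.0], 0.94)]
sampler [([368.3, 280.8], 0.59), ([359.2, 190.6], 0.57), ([198.0, 271.3], 0.56)]
valve [([187.0, 179.8], 0.7)]
lift_tab [([426.1, 294.2], 0.79), ([207.9, 292.2], 0.77), ([409.2, 186.8], 0.55)]
paddle_pad [([176.8, 183.8], 0.58)]
```

View pics/side0.png

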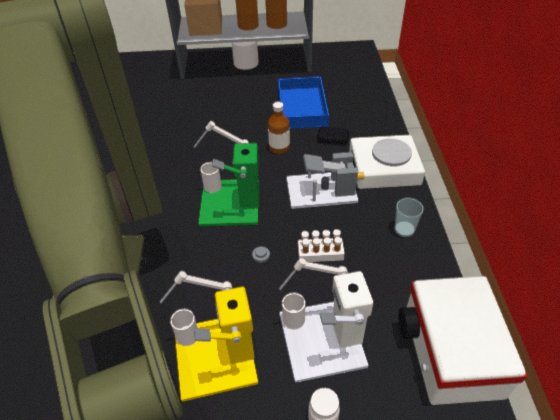

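View pics/top0.png

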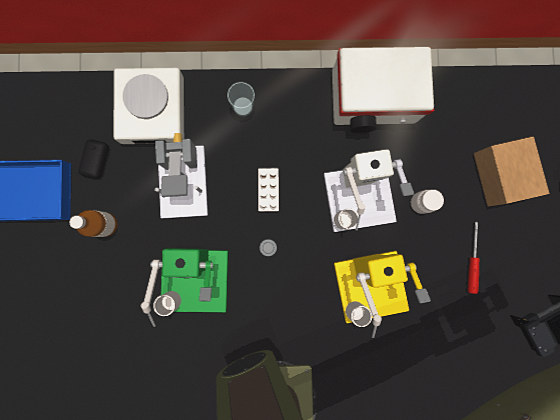

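The side view shows the white sampler at about (325,330) with its tab at (326,316), and the valve at (322,185). The top view shows the white sampler at (360,190) with its tab at (405,187), and the pad at (174,185).

Candidates for the tab (top / side pixels):
- White: (409,187) / (326,316)
- Yellow: (426,294) / (201,332)
- Green: (208,292) / (221,164)

I choose the white one. Next I triangulate the points and check them with a close crop.

```bash
cat >> h.py <<'E'
import pickle
from scipy.optimize import least_squares
def P(d): return d['intrinsics']@d['camera_from_world'][:3]
def proj(d,X):
    q=P(d)@np.append(X,1); return q[:2]/q[2]
def tri(D,s,t):
    X=cv2.triangulatePoints(P(D['side']),P(D['top']),np.array(s,float),np.array(t,float)); X=(X[:3]/X[3]).ravel()
    return X,[np.round(proj(D['side'],X)-s,1),np.round(proj(D['top'],X)-t,1)]
def onz(d,px,z):
    M=P(d); H=M[:,[0,1,3]].copy(); H[:,2]+=M[:,2]*z
    q=np.linalg.solve(H,[*px,1]); return q[:2]/q[2]
E
python3 - <<'E'
from h import *
D=pickle.load(open('D.pkl','rb'))
for n,s,t in(('tab',(326,316.5),(409.2,186.8)),('pad',(315.7,163.2),(176.8,183.8)),('samp',(330.1,339.1),(359.2,190.6)),('valve',(322.2,190.3),(187,179.8))):
    X,r=tri(D,s,t); print(n,X.round(),r)
for n,c,p,z in(('tab','top',(409.2,186.8),208),('tab','side',(326,316.5),208),('pad','top',(176.8,183.8),118),('pad','side',(315.7,163.2),118),('samp','top',(359.2,190.6),0),('samp','side',(330.1,339.1),0),('valve','top',(187,179.8),0),('valve','side',(322.2,190.3),0)):
    print(n,c,onz(D[c],p,z).round())
a=D['side']['color'][250:390,260:400]; b=D['top']['color'][130:240,320:460]; c=D['side']['color'][145:215,275:375]; d=D['top']['color'][125:225,140:240]
R=lambda im,w,h:cv2.resize(im,(w,h),interpolation=cv2.INTER_CUBIC)
cv2.imwrite('pics/crop.png',np.vstack([np.hstack([R(a,350,350),R(b,445,350)]),np.hstack([R(c,350,245),R(d,445,245)])])[:,:,::-1])
E
```

```text
tab [ 559. -321.  212.] [array([ 1.3, -0.2]), array([0.1, 1.9])]
pad [598. 235. 120.] [array([-0.4,  0.1]), array([-0. , -0.8])]
samp [ 583. -257.    2.] [array([-0.2,  0. ]), array([-0. , -0.3])]
valve [622. 230.  15.] [array([ 0.1, -0. ]), array([0. , 0.2])]
tab top [ 564. -323.]
tab side [ 557. -319.]
pad top [596. 235.]
pad side [600. 237.]
samp top [ 583. -257.]
samp side [ 584. -256.]
valve top [624. 233.]
valve side [624. 245.]
```

View pics/crop.png

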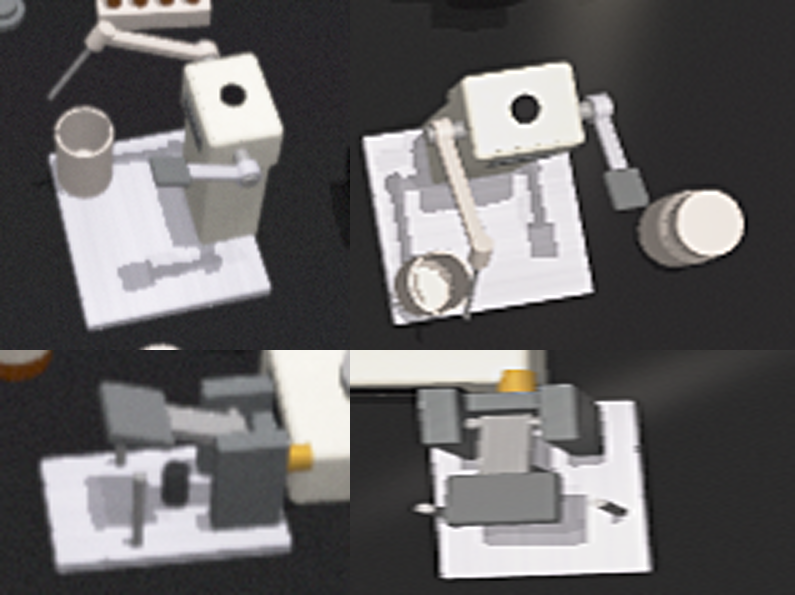

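```bash
python3 - <<'E'
from h import *
D=pickle.load(open('D.pkl','rb'))
X,r=tri(D,(328.8,318),(407.1,189.1)); print('tab',X.round(1),r)
X,r=tri(D,(314.5,162.7),(174.8,184.3)); print('pad',X.round(1),r)
T=lambda u,v:(320+(u-350)/3.18,130+v/3.18); S=lambda u,v:(260+u/2.5,250+v/2.5)
V=lambda u,v:(140+(u-350)/4.45,125+(v-350)/2.45); W=lambda u,v:(275+u/3.5,145+(v-350)/3.5)
def fit(obs,x0):
    def f(p):
        c,s=np.cos(p[2]),np.sin(p[2])
        return np.concatenate([proj(D[k],[p[0]+c*a-s*b,p[1]+s*a+c*b,z])-px for k,(a,b,z),px in obs])
    r=least_squares(f,x0,loss='soft_l1'); print(r.x.round(3),f(r.x).round(1)); return r.x
h=14
s=fit([('top',(-85,90,h),T(395,323)),('top',(-85,-90,h),T(593,292)),('top',(85,90,h),T(365,135)),
 ('side',(-85,-90,h),S(88,327)),('side',(85,-90,h),S(270,291)),('side',(-85,90,h),S(50,160)),
 ('top',(40,-62,175),T(602,105))],[583,-257,.15])
v=fit([('top',(-100,65,h),V(440,575)),('top',(-100,-65,h),V(651,571)),('top',(100,-65,h),V(636,402)),
 ('side',(-100,-65,h),W(60,568)),('side',(100,-65,h),W(290,548)),('side',(-100,65,h),W(42,460)),
 ('top',(-40,50,92),V(418,508)),('side',(-40,-50,92),W(138,476)),('top',(-40,-50,92),V(605,506))],[622,230,0.])
def pt(p,a,b): c,s=np.cos(p[2]),np.sin(p[2]); return np.round([p[0]+c*a-s*b,p[1]+s*a+c*b],1)
R=np.hypot(71,4)
for l in(0,.075,.15,.65): 
  e=.5-l; print('tab',l,pt(s,40-62.3 if l==0 else 40-(71*np.cos(e)),-62))
print('pad rest',pt(v,50-90*np.cos(.3),0),'level',pt(v,50-90,0))
print('bottle',onz(D['top'],(105,224),50).round(),'purge',onz(D['top'],(268,248),20).round(),'jar',onz(D['top'],(428,202),80).round())
E
```

```text
tab [ 561.8 -319.6  202.8] [array([-0.6,  0.1]), array([-0. , -0.9])]
pad [596.1 240.7 117.1] [array([-0.2,  0. ]), array([-0. , -0.3])]
[ 5.64241e+02 -2.57858e+02  1.32000e-01] [ 0.5 -0.4  0.8 -0.7 -0.1 -0.6 -0.4  0.1  0.9 -0.5 -0.8 -2.4  0.3  6.1]
[6.22828e+02 2.41855e+02 2.60000e-02] [ 0.5 -0.4 -0.  -1.1  0.6 -2.7 -0.7 -1.5  1.2 -1.1  0.2 -0.7  2.4  1.8
 -2.7  0.3 -0.9  0.8]
tab 0 [ 550.3 -322.3]
tab 0.075 [ 548.  -322.6]
tab 0.15 [ 546.  -322.8]
tab 0.65 [ 542.5 -323.3]
pad rest [586.9 240.9] level [582.8 240.8]
bottle [502. 443.] purge [426.   8.] jar [ 539. -420.]
```

Direct triangulation gives the tab at (561,-320,203) and the pad at (596,241,117). Both heights match the description, so I'm moving: lift, close the fingers, and go above the tab.

Request:
move_arm --pt "0 0 0.24 0 0 0 0" --pt "0.141 0.134 0 0 0 0 0" --pt "0.141 0.134 0 0 0 0 0" --pt "0.141 0.134 0 0 0 0 0" --pt "0.141 0.134 0 0 0 0 0" --pt "0.141 0.134 0 0 0 0 0" --pt "0.141 0.134 0 0 0 0 0" --pt "0.141 0.134 0 0 0 0 0" --pt "0.141 0.134 0 0 0 0 0" --pt "0 0 0 0 0 0 0" --grip_force 20

```text
time: 2.55
tcp_pos: [561.1, -317.6, 464.6]
tool_rot: [-3.141, -0.0, 0.445]
ft_force: [-0.1, -0.0, 0.2]
grip_width: 0.027
grip_force: 0.0
```

Request:
move_arm --pt "0 -0.008 -0.1 0 0 0 0" --pt "0 0 -0.1 0 0 0 0" --pt "0 0 0 0 0 0 0"

```text
time: 2.92
tcp_pos: [558.3, -322.3, 411.9]
tool_rot: [-3.137, 0.003, 0.44]
ft_force: [-0.4, -0.0, -0.4]
grip_width: 0.006
grip_force: 0.0
```

```bash
python3 - <<'E'
from h import *
a=snap('side','s1')['color'][230:390,250:410]; b=snap('top','t1')['color'][120:240,310:470]
print(np.round(observe()['tcp_pos'],1))
cv2.imwrite('pics/c1.png',np.hstack([cv2.resize(a,(400,400)),cv2.resize(b,(400,400))])[:,:,::-1])
E
```

```text
[ 559.  -322.5  415.4]
```

View pics/c1.png

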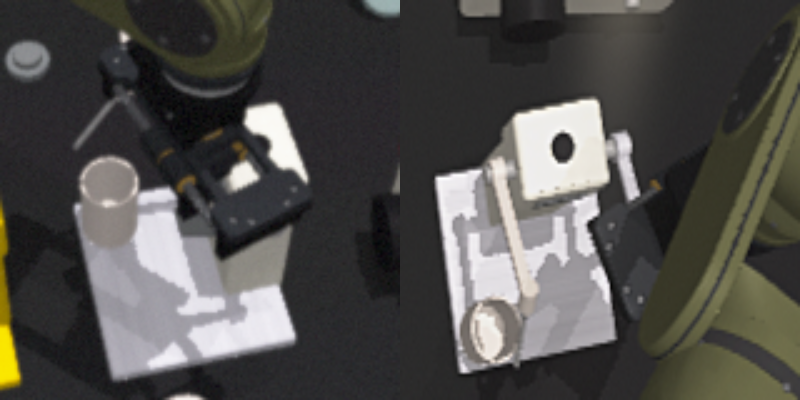

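The crop shows the hand over the tab, at right of the head at about (625,230). The probe arm and head are clear of it. Pressing down now.

Request:
move_arm --pt "0 0 -0.032 0 0 0 0" --pt "0 0 -0.032 0 0 0 0" --pt "-0.004 0 -0.032 0 0 0 0" --pt "-0.004 0 -0.032 0 0 0 0" --pt "-0.004 0 -0.032 0 0 0 0" --pt "-0.004 0 -0.032 0 0 0 0" --pt "0 0 0 0 0 0 0"

```text
time: 3.9
tcp_pos: [555.2, -321.7, 365.6]
tool_rot: [-3.14, 0.0, 0.441]
ft_force: [-0.1, 0.9, -0.8]
grip_width: 0.006
grip_force: 0.0
```

```bash
python3 - <<'E'
from h import *
a=snap('side','s2')['color'][230:390,250:410]; b=snap('top','t2')['color'][120:240,310:470]
print(np.round(observe()['ft_force'],1))
cv2.imwrite('pics/c2.png',np.hstack([cv2.resize(a,(400,400)),cv2.resize(b,(400,400))])[:,:,::-1])
E
```

```text
[0.8 0.7 0.2]
```

View pics/c2.png

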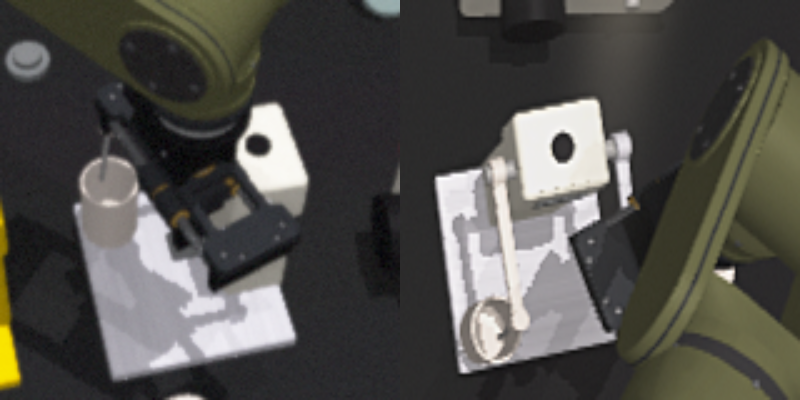

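The lever is moving: the needle is now over the cup at (100,160). I'll push on to the stop.

Request:
move_arm --pt "0 0 -0.016 0 0 0 0" --pt "0 0 -0.016 0 0 0 0" --pt "0 0 0 0 0 0 0"

```text
time: 4.38
tcp_pos: [555.5, -321.6, 359.9]
tool_rot: [3.142, -0.001, 0.441]
ft_force: [-2.9, 1.7, 6.6]
grip_width: 0.006
grip_force: 3.0
```

Request:
move_arm --pt "0 0 -0.016 0 0 0 0" --pt "0 0 0 0 0 0 0" --pt "0 0 0 0 0 0 0"

```text
time: 4.75
tcp_pos: [555.5, -321.6, 359.4]
tool_rot: [3.141, -0.001, 0.441]
ft_force: [-8.0, 5.4, 17.9]
grip_width: 0.004
grip_force: 9.1
```

The stop is reached: the force is rising with no further motion. Lifting off and checking the probe.

Request:
move_arm --pt "0 0 0.1 0 0 0 0" --pt "0 0 0.2 0 0 0 0" --pt "0 0 0.12 0 0 0 0" --pt "0.016 0.225 0 0 0 0 0" --pt "0.016 0.225 0 0 0 0 0" --pt "0.016 0.225 0 0 0 0 0" --pt "0.016 0.225 0 0 0 0 0" --pt "0.016 0.225 0 0 0 0 0" --pt "0.016 0.225 0 0 0 0 0" --pt "0 0 0 0 0 0 0"

```text
time: 6.0
tcp_pos: [579.2, 18.8, 459.2]
tool_rot: [-3.141, 0.0, 0.446]
ft_force: [-0.5, -0.2, -0.1]
grip_width: 0.006
grip_force: 0.0
```

```bash
python3 - <<'E'
from h import *
S=snap('side','s3');T=snap('top','t3'); D={'side':S,'top':T}
for c in D: print([(np.round(r['at'],1).tolist(),round(r['conf'],2)) for r in spot_point(c,'lift_tab')[:3]],[(np.round(r['at'],1).tolist(),round(r['conf'],2)) for r in spot_point(c,'paddle_pad')[:2]])
print({k:np.round(v,1).tolist() for k,v in observe().items() if k in('tcp_pos','time')})
a=S['color'][250:390,260:400]; b=T['color'][120:240,310:450]
cv2.imwrite('pics/c3.png',np.hstack([cv2.resize(a,(400,400)),cv2.resize(b,(400,400))])[:,:,::-1])
E
```

```text
[([325.2, 326.2], 0.78), ([200.9, 331.8], 0.75), ([218.5, 162.2], 0.7)] [([313.5, 161.5], 0.63)]
[([207.4, 294.7], 0.96), ([420.9, 295.2], 0.81), ([405.4, 192.0], 0.64)] [([176.1, 181.9], 0.7)]
{'time': 6.3, 'tcp_pos': [579.3, 14.3, 459.6]}
```

View pics/c3.png

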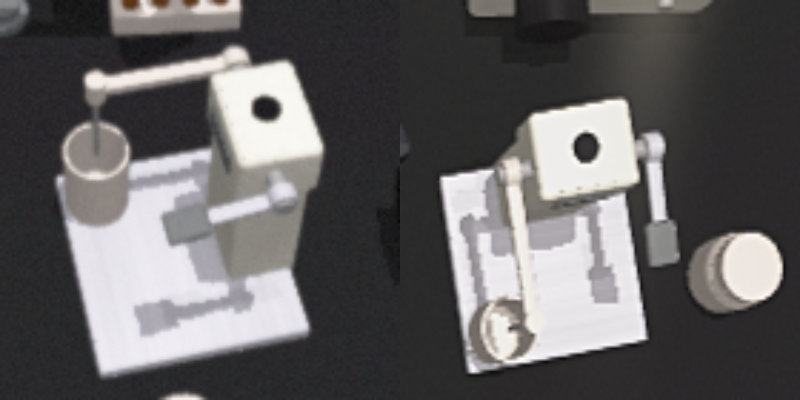

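The probe is down with the needle upright in the cup, at (95,130) in the crop. Now moving over the paddle.

Request:
move_arm --pt "0.015 0.225 0 0 0 0 0" --pt "0.015 0.225 0 0 0 0 0" --pt "0.015 0.225 0 0 0 0 0" --pt "0.014 0.225 0 0 0 0 0" --pt "0 0 -0.16 0 0 0 0" --pt "0 0 -0.16 0 0 0 0" --pt "0 0 -0.16 0 0 0 0" --pt "0 0 -0.06 0 0 0 0" --pt "0 0 0 0 0 0 0"

```text
time: 7.42
tcp_pos: [594.2, 239.8, 323.9]
tool_rot: [-3.141, 0.002, 0.44]
ft_force: [0.2, -0.3, -0.5]
grip_width: 0.005
grip_force: 0.0
```

```bash
python3 - <<'E'
from h import *
S=snap('side','s4');T=snap('top','t4'); D={'side':S,'top':T}
print('tab',tri(D,(325.2,326.2),(405.4,192.0)))
print({k:np.round(v,1).tolist() for k,v in observe().items() if k in('tcp_pos','time','ft_force')})
a=S['color'][120:230,250:390]; b=T['color'][110:230,110:250]
cv2.imwrite('pics/c4.png',np.hstack([cv2.resize(a,(400,400)),cv2.resize(b,(400,400))])[:,:,::-1])
E
```

```text
tab (array([ 556.0496897 , -323.85071086,  179.65303613]), [array([-0.2,  0. ]), array([-0. , -0.2])])
{'time': 7.5, 'tcp_pos': [594.9, 240.4, 326.8], 'ft_force': [0.7, -0.6, 0.4]}
```

View pics/c4.png

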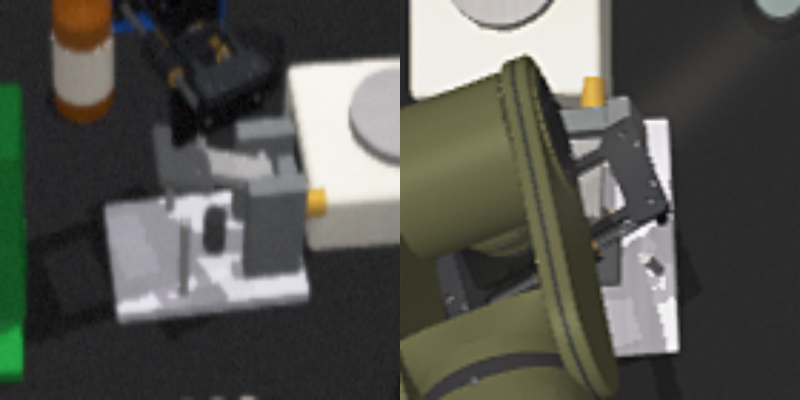

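```bash
python3 - <<'E'
from h import *
D=pickle.load(open('D.pkl','rb'))
print('tab',tri(D,(325.5,328.1),(401.4,192.9)))
E
```

```text
tab (array([ 557.05758354, -319.58086267,  164.5258025 ]), [array([-0.5,  0.1]), array([-0. , -0.7])])
```

Request:
move_arm --pt "0 0 -0.04 0 0 0 0" --pt "0 0 -0.02 0 0 0 0" --pt "0 0 0 0 0 0 0"

```text
time: 7.9
tcp_pos: [594.2, 240.7, 310.4]
tool_rot: [3.142, -0.001, 0.441]
ft_force: [-1.5, -0.1, 4.4]
grip_width: 0.006
grip_force: 1.9
```

The tab is at z≈165, so it is fully down. The fingertips touch the pad at z≈120, and I'm pressing down to about 92.

Request:
move_arm --pt "-0.002 0 -0.03 0 0 0 0" --pt "-0.003 0 -0.03 0 0 0 0" --pt "-0.003 0 -0.03 0 0 0 0" --pt "-0.003 0 -0.02 0 0 0 0" --pt "0 0 0 0 0 0 0" --pt "0 0 0 0 0 0 0"

```text
time: 8.65
tcp_pos: [591.2, 240.9, 283.7]
tool_rot: [-3.141, 0.0, 0.441]
ft_force: [-4.0, -0.9, 8.1]
grip_width: 0.006
grip_force: 3.7
```

Request:
move_arm --pt "0 0 -0.006 0 0 0 0" --pt "0 0 0 0 0 0 0" --pt "0 0 0 0 0 0 0" --pt "0 0 0 0 0 0 0" --pt "0 0 0 0 0 0 0" --pt "0 0 0 0 0 0 0" --pt "0 0 0 0 0 0 0" --pt "0 0 0 0 0 0 0" --pt "0 0 0 0 0 0 0" --pt "0 0 0 0 0 0 0"

```text
time: 9.9
tcp_pos: [591.2, 240.9, 282.4]
tool_rot: [-3.141, 0.001, 0.441]
ft_force: [-5.1, -2.0, 8.5]
grip_width: 0.006
grip_force: 4.1
```

```bash
python3 - <<'E'
from h import *
S=snap('side','s5')
a=S['color'][130:220,270:390]; b=S['color'][250:390,260:400]
cv2.imwrite('pics/c5.png',np.hstack([cv2.resize(a,(480,360)),cv2.resize(b,(310,360))])[:,:,::-1])
E
```

```text
(no output)
```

View pics/c5.png

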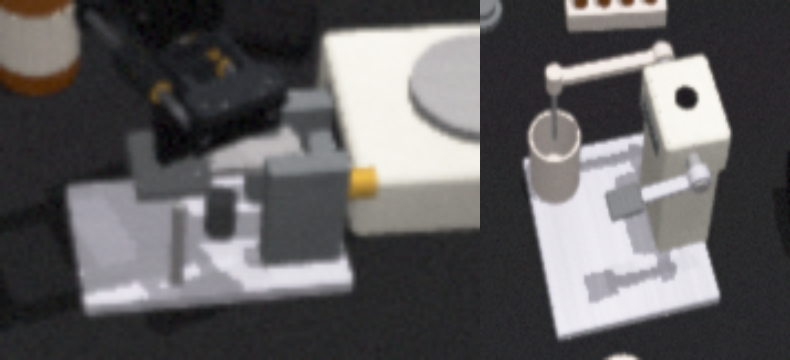

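Request:
move_arm --pt "0 0 0 0 0 0 0" --pt "0 0 0 0 0 0 0" --pt "0 0 0 0 0 0 0" --pt "0 0 0 0 0 0 0" --pt "0 0 0 0 0 0 0" --pt "0 0 0 0 0 0 0" --pt "0 0 0 0 0 0 0" --pt "0 0 0 0 0 0 0" --pt "0 0 0 0 0 0 0" --pt "0 0 0 0 0 0 0"

```text
time: 11.2
tcp_pos: [591.2, 240.9, 282.4]
tool_rot: [-3.141, 0.001, 0.441]
ft_force: [-4.6, -1.6, 8.2]
grip_width: 0.006
grip_force: 4.1
```

The picture shows the pad level at (165,165) under the fingertips and the needle in the cup at (553,120). The tip is at 92.4 mm with about 8 N, which matches half way, and it has held steady for over 2 s. Handing in.

```bash
python3 -c "
from cell import *
print(finish_job())"
```

```text
the job is handed in; nothing more can be done
None
```

I handed the job in with the probe down in its cup and the paddle held level for over 2 s (fingertips at 92.4 mm, about 8 N); the hand-in call returned no verdict.

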